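Lock the hold-down strap of a tofu press

TASK

Close the tofu press with its loose steel strap: tilt the strap so that its oblong eye goes past the wide head of the press's near stud, bring it down against the spring of the pressing plate, feel for the place where the keyhole at its other end drops over the small far stud, and draw it toward the near end until the narrow part of the keyhole traps that stud. Let go and leave the strap level and held under both heads. Work by feel and gently: do not force the strap against the press, and leave the other things on the worktop where they are.

Things in the scene. Friction and masses are not known exactly. Their poses are not given: they have to be found in the camera images.
- press: Tofu press, fixed: grey drip tray 190 x 128 mm, white mould (rim 79 mm high), grey sprung plate with a round boss in the middle, a headed steel stud on a bracket (66 mm high) at each end. Origin: centre of the underside; x runs from the near stud (-70 mm, the end toward the robot) to the far stud (about +72 mm), z up. Tops of both heads: 97.5 mm.
- stud_near: Near stud, with the wide head, fixed to the press: its origin lies on its axis at the underside of the head, 92 mm above the worktop; axes as the press. Neck 9 mm in diameter, round head 40 mm in diameter and 5.5 mm thick with a bevelled top edge.
- press_lid (a joint): How far the pressing plate is pushed down, m: 0 = up (boss top 96 mm above the worktop), limit 0.014. A spring pushes it up with about 2.5 N at 0 and 0.3 N more for each mm. With the strap locked it reads about 0.008.
- strap: Loose hold-down strap, about 0.17 kg: steel plate 188.5 mm long, 4 mm thick, 36 mm wide (62 mm at the eye), lying flat, black grip on top. Origin: underside, on the centre line; x runs from the eye end (-94.5 mm) to the keyhole end (+94 mm), z up. Eye: opening from x = -85.5 to -53 mm, 46 mm across. Keyhole: wide part x = 59.7 to 77.3 mm, 20 mm across; narrow part on to 81.8 mm, 9.5 mm across.
- strap_grip (a point): Middle of the strap's upright black grip, at x = 15 mm and 26 mm above the strap's underside. The grip is 40 mm long (along the strap's x), 14 mm thick (along its y) and reaches 36 mm above the underside; take it across the 14 mm, fingers pointing at the plate.
- strap_rim (a point): Middle of the upper inner edge of the eye's outer rim (x = -85.5 mm, top face; rim 9 mm wide). A level eye cannot pass the near head; tilted 0.5 to 0.65 rad, eye end low, this edge goes down on the outer side of the head and in under it until it meets the neck. From there the keyhole's wide part comes over the far head when the strap is drawn back 1 to 14 mm.
- strap_eye (a point): Point of the strap's top face (x = -64 mm) that lies within 7 mm of the near stud's axis, at the underside of its head, when the strap is locked.
- strap_seat (a point): Point of the strap's top face (x = 78 mm, in the narrow part of the keyhole, 3.8 mm from its end) that lies on the far stud's axis, at the underside of its head, when the strap is locked.
- flask: Grey steel vacuum flask, 71 mm across, 247 mm tall; bystander. Origin: centre of the underside.
- jar_kraft: Glass jar with a tied paper cap, 99 mm across, 170 mm tall; bystander. Origin: centre of the underside.
- table_mug: White mug with a green leaf pattern, 82 x 112 x 94 mm; bystander. Origin: underside.
- rice_cup: Clear measuring cup, 67 mm across, 74 mm tall; bystander. Origin: centre of the underside.
- teaspoon: Steel teaspoon, 134 mm long; bystander. Origin: middle, underside.
- far_slot (a point): Middle of the adjusting slot that the far stud is clamped in, 142 mm from the near stud, at the height of the underside of the far head (92 mm); axes as the press. The far stud (neck 7 mm; flat round head 15 mm across, 5.5 mm thick) stands up to 6 mm either side of this point along the press's x; where is not measured: feel or look for it. It does not move.

How it is judged:
By the outcome, as a careful person would: the job done as asked, in the order asked, and still so for the second after the job is handed in, with the robot touching nothing.
It also fails if it takes over 67 s, if anything falls off the work surface, if the arm or the gripper's body presses on something with over 40 N, if the wrist force passes 120 N, or if a joint passes its speed limit or range.

ROBOT

A 6-joint arm with a two-finger parallel gripper is mounted at the origin on the work surface; the furniture and walls round the work are solid. World frame = base frame: x ahead of the robot, y to its left, z up, the work surface at z = 0. Lengths are in m, angles in degrees, forces in N, time in s.
With the tool pointing down it reaches from about 0.35 to 0.875 m from the base axis. Payload 4.2 kg.
Tool frame: the origin (TCP) lies midway between the tips of the shut fingers; the grasp point (between the pads) lies 19 mm behind it (r.pinch_z is the distance from the TCP to the grasp point, in m); z points along the fingers, y is the line along which they close (so a half turn about z gives the same grasp; the last joint's range is limited). The gripper opens to 87 mm and grips with 3 to 60 N. Pads are 19 mm wide; open, the fingers measure 117 mm over their backs; the gripper's body (75 mm by 190 mm) begins 51 mm behind the grasp point.
Start: joints at [83.171, 22.042, 0.453, 0, -68.411, -14.817], TCP at [0.231, 0.581, 0.223] pointing down, gripper open.
Joint ranges: [-179.83, 179.83], [-69.29, 118.12], [-61.27, 80.66], [-181.25, 117.63], [-171.15, -9.14], [-177.46, 177.46]. Speed limits (degrees/s): [159.86, 159.86, 180, 180, 180, 180].

INTERFACE

Orientations are given as a 3x3 rotation matrix whose columns are the frame's x, y, z axes.
In Python, from station import r, imaging, models gives the robot as it stands. The module is installed in compiled form; this text tells all that it offers.
- The arm moves only by the tool apply_moves, never from a script. Its argument "moves" is a list of rows, each a list of 2 entries, a list of its own where there are three numbers: the shift along the tool's x, y, z in m, then the turn about the tool's z in degrees. A call has 1 to 5 rows; each row shifts and turns the commanded pose from where the row before left it, along the tool's axes as they then stand; what a row does not reach is not made up. A row lasts 1/12 s, in which the tool goes at most 41.7 mm and 7.16 degrees, less where a joint would pass 70% of its speed; a pose out of reach is approached as far as the arm can. A call is refused whole if a number of a shift passes 0.0417 or a number of a turn 7.16, either way. A call with a gripper value outside its range is refused whole. "hand" is the finger opening in m, from 0 to 0.087, set as the call begins (left out, the last holds). The fingers move at their own pace and stop on an object; the grip force is fixed at half the most. Time passes only in rows, so rows that do not move let the fingers close. It gives the time, the measured TCP pose, the force, the opening and the grip force at its end, in the units of the state.
- r.sense(): the state, without advancing time (a new reading comes with each control period).
- imaging.capture(name): name is "side" or "top"; returns a dict with "frame" (480x640x3 uint8, blue, green, red), "intrinsics" (3x3 intrinsics, pixels), "dist" ([k1, k2, p1, p2, k3] as OpenCV has them; the pictures are not rectified), "eye" and "orientation" of the camera in the world. Camera axes: x right, y down, z forward; pixel columns grow to the right and rows downward; lengths in m; the calibration is good to about 2 mm. A picture is of the moment at which its call begins. There is no depth.
- r.finish_job(): hands the job in; it is judged then, once.
Trained networks look in a picture, given as the dict that the camera call returned (one of the last four; its "shot" number tells which), for a name from the list of things; names that differ only in an ending like _2 or _b are one class to them, and where a whole thing is asked for, a point or a joint stands for the part that bears it (a point fixed in the world has none). Each returns a list of dicts, best first, with "confidence" (0 to 1); they miss things now and then, are a little off and sometimes report something else, mostly with a low value. They report only what shows in the picture. A call takes as long as a camera call.
- models.cut_out(picture, target): "region" (480x640 bool, what is visible of it) and "extent" ([left, top, width, height] as shares, 0 to 1, of the picture: columns of its width, rows of its height, round what is visible of it).
- models.place_of(picture, target): "at" ([column, row] as shares, 0 to 1, of the picture: columns of its width, rows of its height: a listed point, or the origin of a listed thing).
The state is a dict: "time_s": time; "joints": joint angles; "joint_velocities": joint speeds; "effort": joint torques, N m; "tcp_pos": TCP position; "ee_rot": TCP orientation; "wrist_force": force on the tool from outside, world axes, zero at the start; "moment": the same for the moment, N m; "gripper_width": opening from 0.0 (shut) to 1.0 (fully open); "gripper_force": force on a finger pad.
Only numpy, scipy, OpenCV 4.12 (cv2) and the standard library are available. Lean on these libraries where they do the work, as an engineer would, in place of code of your own. Each camera call takes 0.05 s, during which the arm holds its last target. There are 200 camera calls.

## Working session

There is one attempt and no reset: what is moved stays moved. The work goes in short steps, Python scripts to look and compute and a tool call to move; the robot and the scene stay as the last step left them, time stands still between calls to the robot, and variables do not carry over. Pictures are saved under pics/ and viewed, at most 10 in all, crops included, and the job is handed in when it is done.

Besides the shell and the picture viewer there is one more tool, called after ">>>" as name(argument=value, ...), one argument or row to a line, values as JSON. apply_moves: Moves the arm, as the interface text tells. Its arguments: {"type":"object","properties":{"moves":{"type":"array"},"hand":{"type":"number"}},"required":["moves"]}

```bash
mkdir -p pics; cat > h.py <<'E'
import numpy as np, cv2
from station import r, imaging, models
def ray(p,uv):
    K=np.array(p["intrinsics"],float);d=np.array(p["dist"],float)
    n=cv2.undistortPoints(np.array([[uv]],float),K,d)[0,0]
    return np.array(p["eye"],float),np.array(p["orientation"],float).reshape(3,3)@np.array([n[0],n[1],1.])
def onz(p,uv,z):
    e,d=ray(p,uv);return e+d*(z-e[2])/d[2]
def tri(l):
    A=np.zeros((3,3));b=np.zeros(3);L=[]
    for p,uv in l:
        e,d=ray(p,uv);d=d/np.linalg.norm(d);M=np.eye(3)-np.outer(d,d);A+=M;b+=M@e;L.append((M,e))
    x=np.linalg.solve(A,b);return x,max(np.linalg.norm(M@(x-e)) for M,e in L)
def proj(p,X):
    R=np.array(p["orientation"],float).reshape(3,3);e=np.array(p["eye"],float)
    t=-R.T@e
    return cv2.projectPoints(np.array(X,float).reshape(-1,1,3),cv2.Rodrigues(R.T)[0],t,np.array(p["intrinsics"],float),np.array(p["dist"],float))[0][:,0]
def at(p,t):
    q=models.place_of(p,t)
    return [(np.array(i["at"])*[640,480],i["confidence"]) for i in q]
E
python3 - <<'E'
from h import *
P={n:imaging.capture(n) for n in("top","side")}
for n,p in P.items(): cv2.imwrite(f"pics/{n}0.png",p["frame"]);print(n,np.round(p["eye"],3),np.round(p["orientation"],2).tolist())
for t in ["press","stud_near","far_slot","strap","strap_grip","strap_rim","strap_eye","strap_seat","flask","jar_kraft","table_mug","rice_cup","teaspoon"]:
    l=[]
    for n,p in P.items():
        q=at(p,t)
        if q: print(t,n,np.round(q[0][0],1),round(q[0][1],2),len(q)); l.append((p,q[0][0]))
    if len(l)==2:
        x,e=tri(l);print("   3D",np.round(x,4),round(e,4))
s=r.sense();print(s["time_s"],s["tcp_pos"],s["ee_rot"],s["wrist_force"],r.pinch_z)
E
```

```text
top [ 0.433 -0.082  0.979] [[0.0, -0.99, 0.15], [-1.0, -0.0, 0.01], [-0.0, -0.15, -0.99]]
side [0.234 0.356 0.715] [[-0.8, -0.45, 0.4], [-0.6, 0.6, -0.53], [0.0, -0.66, -0.75]]
press top [345.  276.5] 0.66 1
press side [359.2 265.2] 0.65 1
   3D [ 0.4859 -0.1321  0.0043] 0.0027
stud_near top [347.3 311.3] 0.6 2
stud_near side [391.2 256.8] 0.54 1
   3D [ 0.4196 -0.1306  0.0823] 0.0063
far_slot top [349.8 235. ] 0.95 2
far_slot side [289.7 320.3] 0.45 1
   3D [ 0.6577 -0.1508 -0.4116] 0.0345
strap top [257.4 267.5] 0.79 2
strap side [291.8 328.7] 0.66 1
   3D [ 0.5059  0.0531 -0.0057] 0.0045
strap_grip top [251.5 258.4] 0.63 1
strap_grip side [291.1 316.6] 0.78 1
   3D [0.5141 0.0559 0.0345] 0.004
strap_rim top [253.2 309.4] 0.71 1
strap_rim side [336.8 352.3] 0.94 2
   3D [0.4144 0.054  0.0165] 0.001
strap_eye top [254.8 299.7] 0.57 2
strap_eye side [324.  347.9] 0.83 1
   3D [0.4367 0.0542 0.005 ] 0.0022
strap_seat top [254.6 229. ] 0.97 2
strap_seat side [261.5 306. ] 0.68 1
   3D [0.5814 0.0567 0.0041] 0.0013
flask top [204.3 183.4] 0.85 2
flask side [174.2 323. ] 0.79 1
   3D [ 0.6866  0.1728 -0.0082] 0.0024
jar_kraft top [250.  177.9] 0.93 1
table_mug top [436.7 202.2] 0.87 1
table_mug side [354.7 180.5] 0.93 1
   3D [ 0.6373 -0.3308  0.0053] 0.0046
rice_cup top [436.2 271.2] 0.58 1
rice_cup side [407.2 208.9] 0.6 1
   3D [ 0.4923 -0.3244  0.0041] 0.0031
teaspoon top [203.3 279.1] 0.94 2
teaspoon side [264.9 386.1] 0.96 1
   3D [ 0.4777  0.1641 -0.0045] 0.0007
1.4 [0.23050915 0.58090672 0.2225408 ] [[ 9.29470948e-01 -3.68895321e-01 -8.31078008e-06]
 [-3.68895321e-01 -9.29470947e-01 -2.51156568e-05]
 [ 1.54041964e-06  2.64100812e-05 -1.00000000e+00]] [-0.54469767  0.82983854  0.18199064] 0.0187
```

View pics/top0.png

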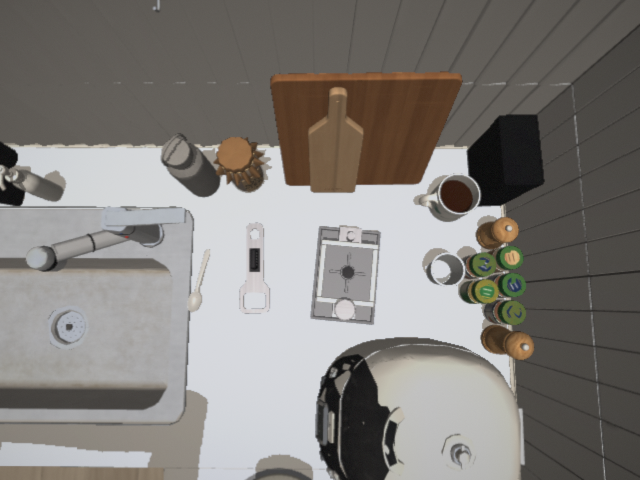

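View pics/side0.png

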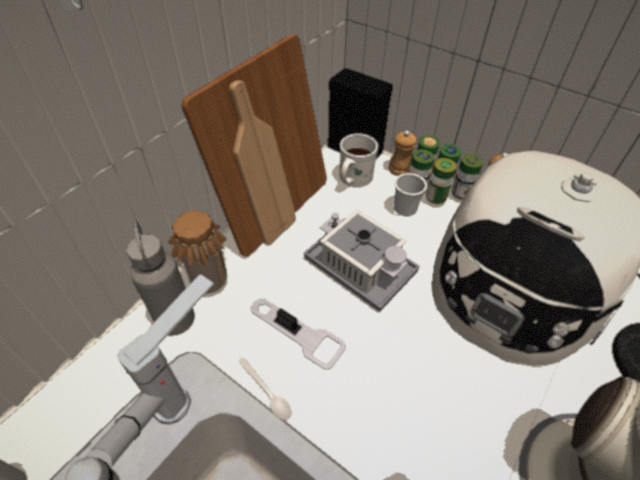

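```bash
python3 - <<'E'
from h import *
t=cv2.imread("pics/top0.png");s=cv2.imread("pics/side0.png")
a=cv2.resize(t[220:330,230:390],None,fx=5,fy=5,interpolation=cv2.INTER_CUBIC)
cv2.imwrite("pics/topc.png",a)
b=cv2.resize(s[200:370,245:425],None,fx=3.5,fy=3.5,interpolation=cv2.INTER_CUBIC)
cv2.imwrite("pics/sidec.png",b)
E
```

```text
(no output)
```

View pics/topc.png

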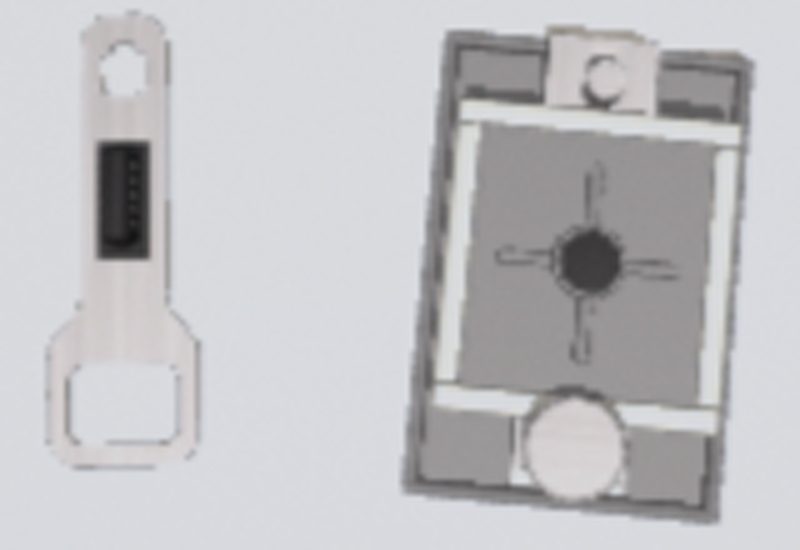

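View pics/sidec.png

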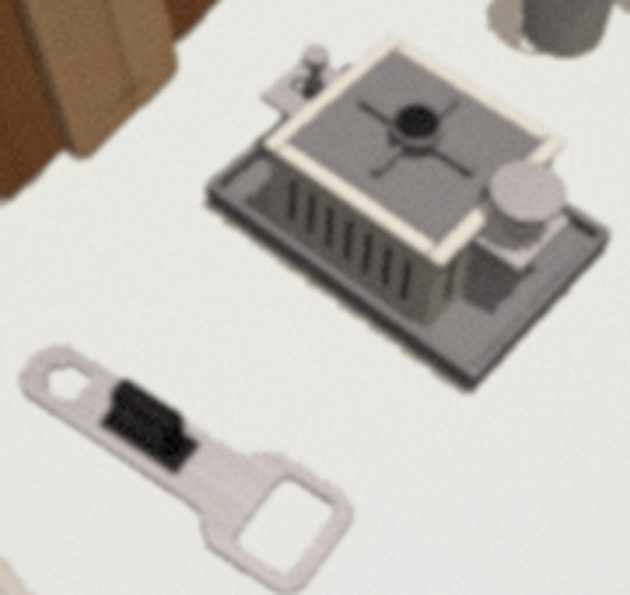

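```bash
python3 - <<'E'
from h import *
T=imaging.capture("top");S=imaging.capture("side")
t=lambda u,v:(230+u/5-.4,220+v/5-.4)
s=lambda u,v:(245+u/3.5-.36,200+v/3.5-.36)
f=lambda n,x:print(n,np.round(x,4))
for n,a,b,z in[("near",(575,447),(527,190),.0975),("far",(607,80),(316,53),.0975),("boss",(591,261),(416,122),.096)]:
    f(n+" top",onz(T,t(*a),z));f(n+" side",onz(S,s(*b),z));f(n+" tri",tri([(T,t(*a)),(S,s(*b))])[0])
for c in[(448,32),(752,57),(716,520),(405,490)]: f("tray",onz(T,t(*c),.012))
for n,c in[("kend",(125,12)),("eend",(123,466)),("key",(124,70)),("eyeT",(126,362)),("eyeB",(126,443)),("eyeL",(70,400)),("eyeR",(182,400)),("gridges",(123.5,200))]: f(n,onz(T,t(*c),.004))
for n,c in[("kend",(30,355)),("eend",(320,580))]: f(n+" s",onz(S,s(*c),.004))
f("grip top side cam",onz(S,s(155,405),.036))
# cooker front edge
for z in(.15,.2,.25): f("cooker",onz(T,(420,338),z)); f("cookerL",onz(T,(318,400),z))
for z in(.2,.25): f("cooker side",onz(S,(487,190),z))
E
```

```text
near top [ 0.4183 -0.1273  0.0975]
near side [ 0.4182 -0.1259  0.0975]
near tri [ 0.4185 -0.1273  0.0959]
far top [ 0.5562 -0.1401  0.0975]
far side [ 0.5575 -0.1397  0.0975]
far tri [ 0.5567 -0.1398  0.0977]
boss top [ 0.4875 -0.1337  0.096 ]
boss side [ 0.4879 -0.1317  0.096 ]
boss tri [ 0.4882 -0.1335  0.094 ]
tray [ 0.5883 -0.0792  0.012 ]
tray [ 0.5781 -0.2065  0.012 ]
tray [ 0.3878 -0.1889  0.012 ]
tray [ 0.3993 -0.0624  0.012 ]
kend [0.5977 0.0578 0.004 ]
eend [0.4082 0.0539 0.004 ]
key [0.5728 0.0576 0.004 ]
eyeT [0.4506 0.0537 0.004 ]
eyeB [0.4175 0.0529 0.004 ]
eyeL [0.4349 0.0765 0.004 ]
eyeR [0.4351 0.0301 0.004 ]
gridges [0.5178 0.0564 0.004 ]
kend s [0.5996 0.0573 0.004 ]
eend s [0.4041 0.0681 0.004 ]
grip top side cam [0.5143 0.0552 0.036 ]
cooker [ 0.3701 -0.255   0.15  ]
cookerL [ 0.2662 -0.0786  0.15  ]
cooker [ 0.3739 -0.2445  0.2   ]
cookerL [ 0.2763 -0.0788  0.2   ]
cooker [ 0.3777 -0.2341  0.25  ]
cookerL [ 0.2863 -0.079   0.25  ]
cooker side [ 0.3346 -0.2569  0.2   ]
cooker side [ 0.3248 -0.1973  0.25  ]
```

>>> apply_moves(
  moves=[
    [[0,0,0],-5.79],
    [[0,0,0],-5.79],
    [[0,0,0],-5.79],
    [[0,0,0],-5.79],
  ],
)

```text
time_s: 1.83
tcp_pos: [0.2305, 0.5809, 0.2226]
ee_rot: [[1.0, 0.031, -0.0], [0.031, -1.0, 0.0], [-0.0, -0.0, -1.0]]
wrist_force: [-0.2, 0.9, -0.1]
gripper_width: 0.998
gripper_force: 0.0
```

>>> apply_moves(
  moves=[
    [[0.012,0.038,0],0],
    [[0.012,0.038,0],0],
    [[0.012,0.038,0],0],
    [[0.012,0.038,0],0],
    [[0.012,0.038,0],0],
  ],
)

```text
time_s: 2.25
tcp_pos: [0.2958, 0.3907, 0.2226]
ee_rot: [[1.0, 0.027, 0.0], [0.027, -1.0, 0.0], [0.0, -0.0, -1.0]]
wrist_force: [1.0, -0.2, 0.2]
gripper_width: 1.002
gripper_force: 0.0
```

>>> apply_moves(
  moves=[
    [[0.012,0.038,0],0],
    [[0.012,0.038,0],0],
    [[0.012,0.038,0],0],
    [[0.012,0.038,0],0],
    [[0.012,0.038,0],0],
  ],
)

```text
time_s: 2.67
tcp_pos: [0.3607, 0.2024, 0.223]
ee_rot: [[1.0, 0.027, 0.001], [0.027, -1.0, 0.001], [0.001, -0.001, -1.0]]
wrist_force: [0.8, 0.1, -0.0]
gripper_width: 1.001
gripper_force: 0.0
```

```bash
cat > go.py <<'E'
import sys
from h import *
def st():
    s=r.sense();p=np.array(s["tcp_pos"]);R=np.array(s["ee_rot"]).reshape(3,3)
    return s,p,R
s,p,R=st()
print("t",s["time_s"],"p",np.round(p,4),"yaw",round(np.degrees(np.arctan2(R[1,0],R[0,0])),2),"tilt",np.round(R[2],3),"F",np.round(s["wrist_force"],1),"M",np.round(s["moment"],2),"w",round(s["gripper_width"],3),s["gripper_force"])
if len(sys.argv)>3:
    d=R.T@(np.array(sys.argv[1:4],float)-p);print("tool delta",np.round(d,4),"rows",np.linalg.norm(d)/.041)
E
python3 go.py .5172 .0562 .2225
```

```text
t 2.6667 p [0.3607 0.2024 0.223 ] yaw 1.56 tilt [ 0.001 -0.001 -1.   ] F [ 0.8  0.1 -0. ] M [-0.02 -0.13  0.  ] w 1.001 0.0
tool delta [0.1525 0.1504 0.0005] rows 5.224156381532599
```

>>> apply_moves(
  moves=[
    [[0.0305,0.0301,0],0],
    [[0.0305,0.0301,0],0],
    [[0.0305,0.0301,0],0],
    [[0.0305,0.0301,0],0],
    [[0.0305,0.03,0],0],
  ],
)

```text
time_s: 3.08
tcp_pos: [0.514, 0.0601, 0.223]
ee_rot: [[1.0, 0.026, 0.001], [0.026, -1.0, 0.0], [0.001, -0.0, -1.0]]
wrist_force: [0.8, 1.6, 0.2]
gripper_width: 1.001
gripper_force: 0.0
```

>>> apply_moves(
  moves=[
    [[0,0,0.04],0],
    [[0,0,0.04],0],
    [[0,0,0.04],0],
    [[0,0,0.04],0],
    [[0,0,0.03],0],
  ],
)

```text
time_s: 3.5
tcp_pos: [0.5114, 0.0611, 0.0299]
ee_rot: [[1.0, 0.025, -0.002], [0.025, -1.0, -0.001], [-0.003, 0.001, -1.0]]
wrist_force: [-0.9, -0.0, 0.1]
gripper_width: 0.998
gripper_force: 0.0
```

```bash
python3 go.py .5172 .0562 .0085
```

```text
t 3.5 p [0.5114 0.0611 0.0299] yaw 1.45 tilt [-0.003  0.001 -1.   ] F [-0.9 -0.   0.1] M [-0.01  0.   -0.03] w 0.998 0.0
tool delta [0.0057 0.005  0.0214] rows 0.5530340538572281
```

>>> apply_moves(
  moves=[
    [[0.0057,0.005,0.005],0],
    [[0,0,0.011],0],
    [[0,0,0.003],0],
    [[0,0,0],0],
  ],
)

```text
time_s: 3.83
tcp_pos: [0.5192, 0.057, 0.0141]
ee_rot: [[1.0, 0.026, 0.0], [0.026, -1.0, 0.0], [0.0, -0.0, -1.0]]
wrist_force: [-0.9, 0.3, 0.1]
gripper_width: 1.0
gripper_force: 0.0
```

```bash
python3 go.py .5172 .0562 .0085
```

```text
t 3.8333 p [0.5192 0.057  0.0141] yaw 1.51 tilt [ 0. -0. -1.] F [-0.9  0.3  0.1] M [-0.05 -0.01 -0.06] w 1.0 0.0
tool delta [-0.002   0.0008  0.0056] rows 0.1454534859848159
```

>>> apply_moves(
  moves=[
    [[-0.002,0.0008,0.0053],0],
    [[0,0,0],0],
  ],
)

```text
time_s: 4.0
tcp_pos: [0.5165, 0.0562, 0.0089]
ee_rot: [[1.0, 0.026, 0.001], [0.026, -1.0, 0.001], [0.001, -0.001, -1.0]]
wrist_force: [-0.1, -0.1, -0.1]
gripper_width: 1.0
gripper_force: 0.0
```

>>> apply_moves(
  hand=0.0,
  moves=[
    [[0,0,0],0],
    [[0,0,0],0],
    [[0,0,0],0],
    [[0,0,0],0],
    [[0,0,0],0],
  ],
)

```text
time_s: 4.42
tcp_pos: [0.5166, 0.0563, 0.0085]
ee_rot: [[1.0, 0.026, 0.0], [0.026, -1.0, 0.0], [0.0, -0.0, -1.0]]
wrist_force: [-0.2, -0.3, 0.7]
gripper_width: 0.706
gripper_force: 0.0
```

>>> apply_moves(
  moves=[
    [[0,0,0],0],
    [[0,0,0],0],
    [[0,0,0],0],
    [[0,0,0],0],
    [[0,0,0],0],
  ],
)

```text
time_s: 4.83
tcp_pos: [0.5165, 0.0562, 0.0082]
ee_rot: [[1.0, 0.026, -0.0], [0.026, -1.0, -0.0], [-0.0, 0.0, -1.0]]
wrist_force: [-0.1, 0.2, 0.7]
gripper_width: 0.325
gripper_force: 0.0
```

```bash
python3 go.py .5172 .0562 .0085
```

```text
t 4.8333 p [0.5165 0.0562 0.0082] yaw 1.51 tilt [-0.  0. -1.] F [-0.1  0.2  0.7] M [-0.05  0.07  0.01] w 0.325 0.0
tool delta [ 0.0007  0.     -0.0003] rows 0.019075579067096435
```

>>> apply_moves(
  moves=[
    [[0,0,0],0],
    [[0,0,0],0],
    [[0,0,0],0],
    [[0,0,0],0],
    [[0,0,-0.002],0],
  ],
)

```text
time_s: 5.25
tcp_pos: [0.516, 0.056, 0.0098]
ee_rot: [[1.0, 0.026, -0.001], [0.026, -1.0, -0.0], [-0.001, 0.0, -1.0]]
wrist_force: [-0.2, -0.3, -1.8]
gripper_width: 0.158
gripper_force: 30.0
```

>>> apply_moves(
  moves=[
    [[0,0,-0.01],0],
    [[0,0,-0.035],0],
    [[0,0,-0.035],0],
    [[0,0,-0.035],0],
    [[0,0,-0.035],0],
  ],
)

```text
time_s: 5.67
tcp_pos: [0.5158, 0.0559, 0.1624]
ee_rot: [[1.0, 0.026, -0.0], [0.026, -1.0, -0.0], [-0.0, 0.0, -1.0]]
wrist_force: [0.7, -0.1, -2.4]
gripper_width: 0.155
gripper_force: 30.0
```

```bash
python3 go.py; python3 - <<'E'
from h import *
p=imaging.capture("side");q=imaging.capture("top")
cv2.imwrite("pics/lift.png",np.hstack([cv2.resize(p["frame"][150:400,200:450],(400,400)),cv2.resize(q["frame"][150:400,150:400],(400,400))]))
for t in ["strap_grip","strap_rim","strap_seat","strap_eye"]:
    a=at(p,t);b=at(q,t)
    if a and b: print(t,np.round(tri([(p,a[0][0]),(q,b[0][0])])[0],4),a[0][1],b[0][1])
E
```

```text
t 5.6667 p [0.5158 0.0559 0.1624] yaw 1.5 tilt [-0.  0. -1.] F [ 0.7 -0.1 -2.4] M [ 0.01 -0.15 -0.03] w 0.155 29.998034010641277
strap_grip [0.4669 0.0988 0.2635] 0.66 0.37
strap_rim [0.4202 0.0542 0.1656] 0.96 0.92
strap_eye [0.4396 0.053  0.1597] 0.61 0.96
```

>>> apply_moves(
  moves=[
    [[0,0,0],6.9],
    [[0,0,0],6.9],
    [[0,0,0],6.9],
    [[0,0,0],6.9],
    [[0,0,0],6.9],
  ],
)

```text
time_s: 6.58
tcp_pos: [0.5162, 0.0561, 0.1593]
ee_rot: [[0.836, -0.549, -0.002], [-0.549, -0.836, -0.001], [-0.001, 0.002, -1.0]]
wrist_force: [-0.0, 0.2, -1.4]
gripper_width: 0.157
gripper_force: 30.0
```

>>> apply_moves(
  moves=[
    [[0,0,0],6.9],
    [[0,0,0],6.9],
    [[0,0,0],6.9],
    [[0,0,0],6.9],
    [[0,0,0],6.9],
  ],
)

```text
time_s: 7.0
tcp_pos: [0.5162, 0.0561, 0.1593]
ee_rot: [[0.377, -0.926, -0.002], [-0.926, -0.377, -0.001], [0.0, 0.002, -1.0]]
wrist_force: [0.0, 0.6, -1.7]
gripper_width: 0.155
gripper_force: 30.0
```

>>> apply_moves(
  moves=[
    [[0,0,0],6.9],
    [[0,0,0],6.9],
    [[0,0,0],6.9],
    [[0,0,0],6.9],
    [[0,0,0],0],
  ],
)

```text
time_s: 7.42
tcp_pos: [0.5161, 0.0561, 0.1594]
ee_rot: [[-0.091, -0.996, -0.002], [-0.996, 0.091, -0.001], [0.001, 0.002, -1.0]]
wrist_force: [0.6, -1.4, -2.7]
gripper_width: 0.156
gripper_force: 30.0
```

```bash
python3 go.py .5299 -.0374 .102
```

```text
t 7.4167 p [0.5161 0.0561 0.1594] yaw -95.2 tilt [ 0.001  0.002 -1.   ] F [ 0.6 -1.4 -2.7] M [ 0.09 -0.07  0.06] w 0.156 30.000272230245173
tool delta [ 0.0918 -0.0223  0.0574] rows 2.695577290802244
```

>>> apply_moves(
  moves=[
    [[0.0306,-0.0074,0],0],
    [[0.0306,-0.0074,0],0],
    [[0.0306,-0.0075,0],0],
    [[0,0,0.03],0],
    [[0,0,0.028],0],
  ],
)

```text
time_s: 7.83
tcp_pos: [0.5319, -0.0387, 0.1024]
ee_rot: [[-0.088, -0.996, 0.004], [-0.996, 0.088, 0.001], [-0.001, -0.004, -1.0]]
wrist_force: [-0.7, -0.0, -2.6]
gripper_width: 0.159
gripper_force: 30.0
```

```bash
python3 go.py .5299 -.0374 .102; python3 - <<'E'
from h import *
p=imaging.capture("side");q=imaging.capture("top")
cv2.imwrite("pics/pre.png",np.hstack([cv2.resize(p["frame"][150:400,200:450],(400,400),interpolation=2),cv2.resize(q["frame"][180:380,220:420],(400,400),interpolation=2)]))
E
```

```text
t 7.8333 p [ 0.5319 -0.0387  0.1024] yaw -95.05 tilt [-0.001 -0.004 -1.   ] F [-0.7 -0.  -2.6] M [ 0.1  -0.03 -0.02] w 0.159 29.99767318367958
tool delta [-0.0011  0.0021  0.0004] rows 0.05789743081324592
```

View pics/pre.png

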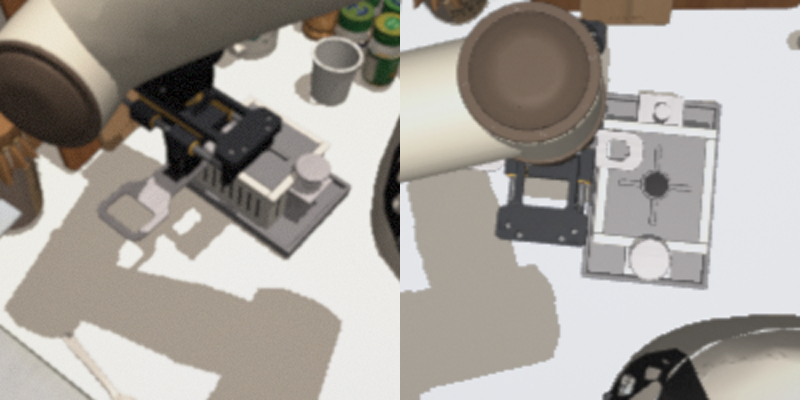

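>>> apply_moves(
  moves=[
    [[0,0,0.005],0],
    [[0,0,0.005],0],
    [[0,0,0.003],0],
    [[0,0,0.002],0],
    [[0,0,0.002],0],
  ],
)

```text
time_s: 8.35
tcp_pos: [0.5315, -0.0367, 0.0865]
ee_rot: [[-0.087, -0.996, 0.002], [-0.996, 0.087, 0.0], [-0.0, -0.002, -1.0]]
wrist_force: [-3.0, 4.5, 5.9]
gripper_width: 0.156
gripper_force: 30.0
```

>>> apply_moves(
  moves=[
    [[0,0,0.002],0],
    [[0,0,0.002],0],
    [[0,0,0],0],
  ],
)

```text
time_s: 8.6
tcp_pos: [0.532, -0.0362, 0.0829]
ee_rot: [[-0.088, -0.996, 0.004], [-0.996, 0.088, 0.001], [-0.001, -0.004, -1.0]]
wrist_force: [-1.4, 4.8, 4.1]
gripper_width: 0.157
gripper_force: 30.1
```

```bash
python3 go.py
```

```text
t 8.6 p [ 0.532  -0.0362  0.0829] yaw -95.02 tilt [-0.001 -0.004 -1.   ] F [-1.4  4.8  4.1] M [ 0.96  0.36 -0.15] w 0.157 30.0684275963431
```

>>> apply_moves(
  moves=[
    [[0,0,0.002],0],
    [[0,0,0.002],0],
    [[0,0,0.002],0],
    [[0,0,0.002],0],
    [[0,0,0],0],
  ],
)

```text
time_s: 9.02
tcp_pos: [0.5322, -0.0361, 0.0757]
ee_rot: [[-0.087, -0.996, 0.004], [-0.996, 0.087, 0.001], [-0.001, -0.004, -1.0]]
wrist_force: [-2.7, 5.6, 8.6]
gripper_width: 0.162
gripper_force: 40.6
```

```bash
python3 go.py; python3 - <<'E'
from h import *
p=imaging.capture("side");q=imaging.capture("top")
for t in ["strap_rim","strap_seat","strap_eye"]:
    a=at(p,t);b=at(q,t)
    if a and b: print(t,np.round(tri([(p,a[0][0]),(q,b[0][0])])[0],4),a[0][1],b[0][1])
E
```

```text
t 9.0167 p [ 0.5322 -0.0361  0.0757] yaw -95.0 tilt [-0.001 -0.004 -1.   ] F [-2.7  5.6  8.6] M [ 1.19  0.84 -0.15] w 0.162 40.630634534172714
strap_seat [ 0.5297 -0.1042  0.0866] 0.9 0.66
strap_eye [0.6108 0.0442 0.0524] 0.87 0.75
```

>>> apply_moves(
  moves=[
    [[0,0,0.002],0],
    [[0,0,0.002],0],
    [[0,0,0],0],
  ],
)

```text
time_s: 9.67
tcp_pos: [0.5322, -0.0364, 0.0718]
ee_rot: [[-0.087, -0.996, 0.004], [-0.996, 0.087, 0.0], [-0.001, -0.004, -1.0]]
wrist_force: [-2.8, 4.0, 9.4]
gripper_width: 0.161
gripper_force: 40.8
```

```bash
python3 go.py; python3 - <<'E'
from h import *
p=imaging.capture("side");q=imaging.capture("top")
for t in ["strap_rim","strap_seat","strap_eye"]:
    for n,c in(("s",p),("t",q)):
        a=at(c,t)
        if a: print(t,n,[(np.round(i[0]).tolist(),round(i[1],2)) for i in a])
cv2.imwrite("pics/tilt1.png",np.hstack([cv2.resize(p["frame"][200:350,225:375],(450,450),interpolation=2),cv2.resize(q["frame"][200:316,230:346],(348,348),interpolation=2,dst=None) if 0 else cv2.resize(q["frame"][200:320,230:346],(348,450),interpolation=2)]))
E
```

```text
t 9.6667 p [ 0.5322 -0.0364  0.0718] yaw -94.99 tilt [-0.001 -0.004 -1.   ] F [-2.8  4.   9.4] M [ 0.82  0.84 -0.15] w 0.161 40.79766161274165
strap_rim s [([282.0, 307.0], 0.81)]
strap_seat s [([339.0, 236.0], 0.79), ([288.0, 295.0], 0.18)]
strap_seat t [([332.0, 249.0], 0.84)]
strap_eye s [([287.0, 298.0], 0.9)]
```

View pics/tilt1.png

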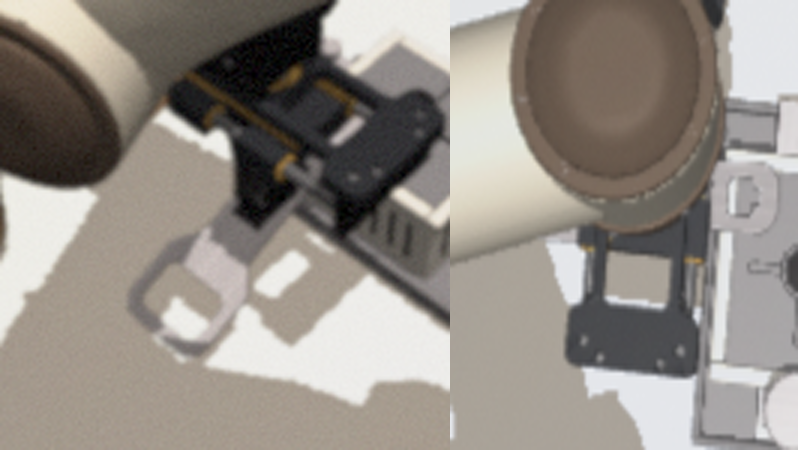

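>>> apply_moves(
  moves=[
    [[0,0,0.002],0],
    [[0,0,0.002],0],
    [[0,0,0.001],0],
    [[0,0,0.001],0],
    [[0,0,0],0],
  ],
)

```text
time_s: 10.48
tcp_pos: [0.5321, -0.037, 0.0658]
ee_rot: [[-0.087, -0.996, 0.004], [-0.996, 0.087, -0.0], [0.0, -0.004, -1.0]]
wrist_force: [-2.2, 1.4, 8.8]
gripper_width: 0.154
gripper_force: 38.6
```

```bash
cat > tilt.py <<'E'
from h import *
def measure():
    s=r.sense();P=np.array(s["tcp_pos"]);R=np.array(s["ee_rot"]).reshape(3,3)
    G=P-np.array([0,0,-1])*0+np.array([0,0,r.pinch_z]);u=R[:,0]*[1,1,0];u/=np.linalg.norm(u);n=np.cross(u,[0,0,1])
    res=[]
    for c in("side","top"):
        p=imaging.capture(c)
        for t,xs in(("strap_rim",-85.5),("strap_seat",78),("strap_eye",-64),("strap_grip",15)):
            a=at(p,t)
            if a and a[0][1]>.5:
                e,d=ray(p,a[0][0]);X=e+d*(np.dot(G-e,n)/np.dot(d,n));v=(X-G)
                # predicted angle: plate top at perp -22.9, along xs-15
                d0=xs-13.7;zo=-22.9 if t!="strap_grip" else 0
                ang=np.arctan2(v[2],v@u)-np.arctan2(zo,d0)
                print(c,t,round(a[0][1],2),"along",round(1e3*v@u,1),"z",round(1e3*X[2],1),"len",round(1e3*np.hypot(v[2],v@u),1),"exp",round(np.hypot(d0,zo),1),"tilt",round((ang+np.pi)%(2*np.pi)-np.pi,3) if t!="strap_grip" else "")
                
if __name__=="__main__": measure()
E
python3 go.py; python3 tilt.py
```

```text
t 10.4833 p [ 0.5321 -0.037   0.0658] yaw -94.99 tilt [ 0.    -0.004 -1.   ] F [-2.2  1.4  8.8] M [ 0.04  0.7  -0.13] w 0.154 38.604840938933194
side strap_rim 0.72 along -79.0 z 12.3 len 107.0 exp 101.8 tilt 0.513
side strap_seat 0.58 along 63.5 z 98.6 len 65.1 exp 68.3 tilt 0.562
side strap_eye 0.97 along -62.0 z 20.0 len 89.4 exp 81.0 tilt 0.518
side strap_grip 0.61 along 11.1 z 67.8 len 20.0 exp 1.3 tilt 
top strap_seat 0.7 along 64.4 z 103.9 len 67.3 exp 68.3 tilt 0.636
top strap_eye 0.8 along -70.8 z -37.5 len 141.0 exp 81.0 tilt 0.758
```

>>> apply_moves(
  moves=[
    [[0,0,0.001],0],
    [[0,0,0.0005],0],
    [[0,0,0],0],
    [[0,0,-0.005],0],
    [[0,0,-0.03],0],
  ],
)

```text
time_s: 11.4
tcp_pos: [0.527, -0.0375, 0.0932]
ee_rot: [[-0.09, -0.996, -0.01], [-0.996, 0.09, -0.001], [0.002, 0.01, -1.0]]
wrist_force: [1.1, -0.0, -2.5]
gripper_width: 0.153
gripper_force: 37.6
```

>>> apply_moves(
  moves=[
    [[-0.02,0,-0.035],0],
    [[-0.02,0,-0.035],0],
    [[0,0,-0.03],0],
    [[0,0,0],0],
  ],
)

```text
time_s: 11.73
tcp_pos: [0.5384, 0.004, 0.2042]
ee_rot: [[-0.085, -0.996, 0.015], [-0.996, 0.085, 0.002], [-0.003, -0.015, -1.0]]
wrist_force: [1.5, -0.2, -0.1]
gripper_width: 0.161
gripper_force: 37.6
```

```bash
python3 go.py; python3 tilt.py
```

```text
t 11.7333 p [0.5384 0.004  0.2042] yaw -94.89 tilt [-0.003 -0.015 -1.   ] F [ 1.5 -0.2 -0.1] M [ 0.04 -0.29 -0.04] w 0.161 37.58505075238645
side strap_rim 0.95 along -73.4 z 150.5 len 103.1 exp 101.8 tilt 0.552
side strap_eye 0.79 along -57.8 z 164.7 len 82.1 exp 81.0 tilt 0.503
side strap_grip 0.77 along 5.4 z 211.8 len 12.4 exp 1.3 tilt 
top strap_rim 0.9 along -88.5 z 105.1 len 147.4 exp 101.8 tilt 0.7
top strap_seat 0.73 along 66.2 z 184.1 len 76.7 exp 68.3 tilt -0.189
top strap_eye 0.94 along -83.3 z 32.7 len 207.7 exp 81.0 tilt 0.871
top strap_grip 0.59 along 376.8 z -198.9 len 565.6 exp 1.3 tilt
```

>>> apply_moves(
  moves=[
    [[0,0,0],-6.9],
    [[0,0,0],-6.9],
    [[0,0,0],-6.9],
    [[0,0,0],-6.9],
    [[0,0,0],-6.9],
  ],
)

```text
time_s: 12.65
tcp_pos: [0.534, 0.0025, 0.1963]
ee_rot: [[0.496, -0.868, -0.001], [-0.868, -0.496, -0.0], [-0.0, 0.001, -1.0]]
wrist_force: [0.0, 0.5, -1.0]
gripper_width: 0.156
gripper_force: 37.6
```

>>> apply_moves(
  moves=[
    [[0,0,0],-6.9],
    [[0,0,0],-6.9],
    [[0,0,0],-6.9],
    [[0,0,0],-6.9],
    [[0,0,0],-6.9],
  ],
)

```text
time_s: 13.07
tcp_pos: [0.534, 0.0025, 0.1963]
ee_rot: [[0.901, -0.435, -0.001], [-0.435, -0.901, -0.0], [-0.001, 0.001, -1.0]]
wrist_force: [-0.2, -0.3, -1.7]
gripper_width: 0.164
gripper_force: 37.6
```

>>> apply_moves(
  moves=[
    [[0,0,0],-6.9],
    [[0,0,0],-6.9],
    [[0,0,0],-6.9],
    [[0,0,0],0],
    [[0,0,0],0],
  ],
)

```text
time_s: 13.48
tcp_pos: [0.5341, 0.0025, 0.1965]
ee_rot: [[0.995, -0.097, -0.001], [-0.097, -0.995, -0.0], [-0.001, 0.0, -1.0]]
wrist_force: [-0.0, 0.0, -1.8]
gripper_width: 0.157
gripper_force: 37.6
```

```bash
python3 go.py .4649 -.1312 .2
```

```text
t 13.4833 p [0.5341 0.0025 0.1965] yaw -5.57 tilt [-0.001  0.    -1.   ] F [-0.   0.  -1.8] M [-0.03 -0.01 -0.06] w 0.157 37.58453463669866
tool delta [-0.0559  0.1398 -0.0035] rows 3.673641412162639
```

>>> apply_moves(
  moves=[
    [[-0.014,0.035,-0.001],-0.35],
    [[-0.014,0.035,-0.001],0],
    [[-0.014,0.035,-0.001],0],
    [[-0.014,0.035,0],0],
    [[0,0,0],0],
  ],
)

```text
time_s: 13.9
tcp_pos: [0.4623, -0.1355, 0.1996]
ee_rot: [[0.995, -0.096, -0.003], [-0.096, -0.995, -0.0], [-0.003, 0.001, -1.0]]
wrist_force: [0.1, 0.6, -1.2]
gripper_width: 0.163
gripper_force: 37.6
```

>>> apply_moves(
  moves=[
    [[0,0,0],0],
    [[0,0,0],0],
  ],
)

```text
time_s: 14.07
tcp_pos: [0.4661, -0.1319, 0.1999]
ee_rot: [[0.996, -0.09, 0.001], [-0.09, -0.996, 0.0], [0.001, -0.0, -1.0]]
wrist_force: [0.1, 0.8, -1.8]
gripper_width: 0.155
gripper_force: 37.6
```

```bash
python3 go.py .4649 -.1312 .183; python3 tilt.py; python3 - <<'E'
from h import *
p=imaging.capture("side");q=imaging.capture("top")
cv2.imwrite("pics/hk0.png",np.hstack([cv2.resize(p["frame"][160:310,300:450],(450,450),interpolation=2),cv2.resize(q["frame"][225:345,300:392],(345,450),interpolation=2)]))
E
```

```text
t 14.0667 p [ 0.4661 -0.1319  0.1999] yaw -5.17 tilt [ 0.001 -0.    -1.   ] F [ 0.1  0.8 -1.8] M [ 0.01 -0.03 -0.04] w 0.155 37.58504489902407
tool delta [-0.0013 -0.0006  0.0169] rows 0.413878539734932
side strap_rim 0.73 along -87.1 z 147.8 len 112.2 exp 101.8 tilt 0.455
side strap_eye 0.61 along -59.9 z 154.2 len 87.9 exp 81.0 tilt 0.535
side strap_grip 0.79 along -13.0 z 221.0 len 13.2 exp 1.3 tilt 
top strap_rim 0.88 along -81.8 z 41.6 len 195.0 exp 101.8 tilt 0.911
top strap_eye 0.94 along -64.8 z 135.3 len 105.5 exp 81.0 tilt 0.623
```

View pics/hk0.png

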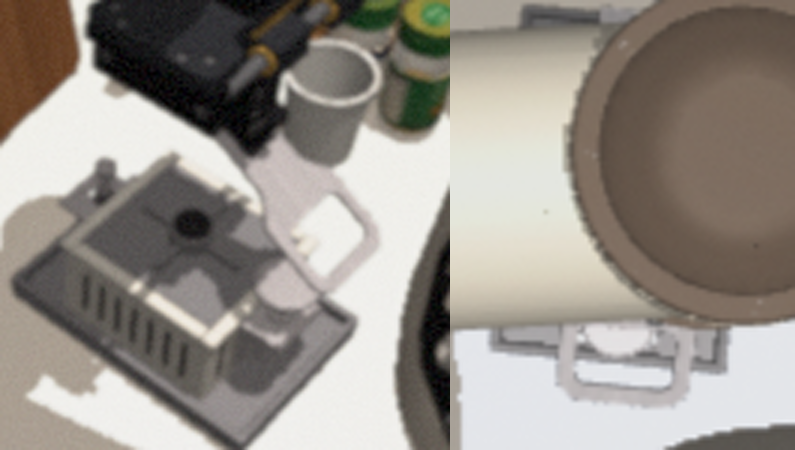

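```bash
python3 - <<'E'
from h import *
q=imaging.capture("top");p=imaging.capture("side")
N=np.array([.4184,-.1270]);a=np.radians(-5.2);e=np.array([np.cos(a),np.sin(a)]);l=np.array([-e[1],e[0]])
def pr(n,X): print(n,np.round(X,4),"along",round(1e3*(X[:2]-N)@e,1),"lat",round(1e3*(X[:2]-N)@l,1))
t=lambda u,v:(300-.4+(u-450)/3.75,225-.4+v/3.75)
s=lambda u,v:(300-.33+u/3,160-.33+v/3)
pr("mid top",onz(q,t(626.5,370),.15)); pr("rim inner",onz(q,t(626.5,385),.148))
# side: rim inner corner mid approx (337,267)->; inner edge ends (365,240),(312,270)
m=s(340,255);pr("tri rim",tri([(q,t(626.5,385)),(p,m)])[0]); print(tri([(q,t(626.5,385)),(p,m)])[1])
pr("tcp",np.array(r.sense()["tcp_pos"]))
for c,n in((q,"t"),(p,"s")):
    o=models.cut_out(c,"strap")[0];ys,xs=np.nonzero(o["region"]);print(n,o["confidence"],xs.min(),xs.max(),ys.min(),ys.max())
    if n=="t":
        for y in range(ys.max()-8,ys.max()+1): k=xs[ys==y];print(y,k.min(),k.max(),(k.min()+k.max())/2,len(k))
E
```

```text
mid top [ 0.3946 -0.128   0.15  ] along -23.6 lat -3.2
rim inner [ 0.3877 -0.1281  0.148 ] along -30.5 lat -3.9
tri rim [ 0.3895 -0.1276  0.1413] along -28.7 lat -3.2
0.0023152550102999337
tcp [ 0.4659 -0.1318  0.1998] along 47.7 lat -0.4
t 0.69 328 364 311 333
325 328 363 345.5 11
326 328 363 345.5 13
327 329 363 346.0 21
328 329 362 345.5 32
329 330 362 346.0 33
330 331 361 346.0 31
331 333 361 347.0 29
332 341 359 350.0 19
333 352 357 354.5 6
s 0.91 373 426 188 257
```

>>> apply_moves(
  moves=[
    [[0,-0.0015,0.015],0],
    [[0,0,0.015],0],
    [[0,0,0.008],0],
    [[0,0,0],0],
    [[0,0,0],0],
  ],
)

```text
time_s: 15.28
tcp_pos: [0.466, -0.1305, 0.1617]
ee_rot: [[0.996, -0.088, -0.001], [-0.088, -0.996, -0.0], [-0.001, 0.001, -1.0]]
wrist_force: [0.4, -0.6, -1.0]
gripper_width: 0.159
gripper_force: 37.6
```

```bash
python3 go.py; python3 - <<'E'
from h import *
q=imaging.capture("top");p=imaging.capture("side")
cv2.imwrite("pics/hk1.png",np.hstack([cv2.resize(p["frame"][210:285,355:430],(450,450),interpolation=2),cv2.resize(q["frame"][285:345,320:366],(345,450),interpolation=2)]))
for c,n in((q,"t"),(p,"s")):
    o=models.cut_out(c,"strap")[0];ys,xs=np.nonzero(o["region"]);print(n,o["confidence"],xs.min(),xs.max(),ys.min(),ys.max())
    if n=="t":
        for y in range(ys.max()-12,ys.max()+1): k=xs[ys==y];print(y,k.min(),k.max(),len(k))
    for t in("strap_rim","strap_eye"):
        a=at(c,t); print(n,t,[(np.round(i[0],1).tolist(),round(i[1],2)) for i in a])
E
```

```text
t 15.2833 p [ 0.466  -0.1305  0.1617] yaw -5.02 tilt [-0.001  0.001 -1.   ] F [ 0.4 -0.6 -1. ] M [-0.04 -0.07 -0.04] w 0.159 37.58517529349774
t 0.58 327 363 310 331
319 327 362 13
320 327 362 13
321 327 362 13
322 327 362 13
323 327 362 13
324 327 361 13
325 328 361 14
326 328 361 29
327 328 360 33
328 329 360 32
329 331 359 29
330 334 358 25
331 341 357 17
t strap_rim [([341.7, 326.1], 0.86)]
t strap_eye [([344.6, 319.3], 0.91)]
s 0.73 371 421 205 271
s strap_rim [([413.1, 258.8], 0.68)]
s strap_eye [([404.4, 249.0], 0.76)]
```

View pics/hk1.png

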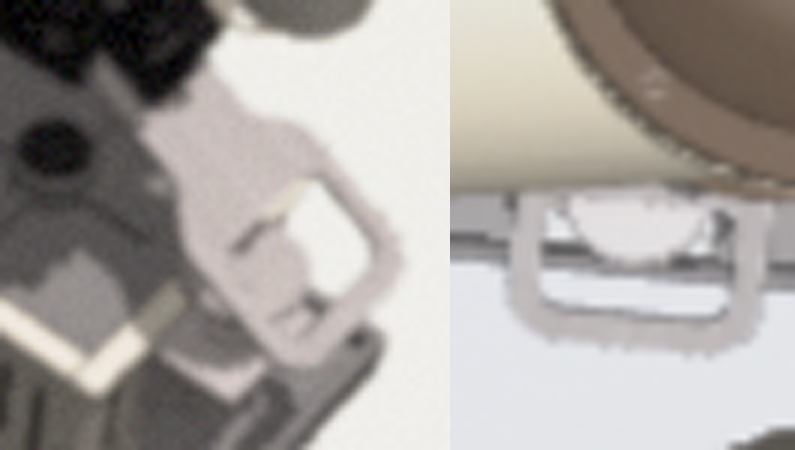

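```bash
python3 - <<'E'
from h import *
q=imaging.capture("top");p=imaging.capture("side")
N=np.array([.4184,-.1270]);a=np.radians(-5.2);e=np.array([np.cos(a),np.sin(a)]);l=np.array([-e[1],e[0]])
for A,B in(((344.9,326.2),(412.1,257.9)),((344.9,326.2),(413.1,258.8))):
    X,er=tri([(q,A),(p,B)]);print(np.round(X,4),round(er,4),"along",round(1e3*(X[:2]-N)@e,1),"lat",round(1e3*(X[:2]-N)@l,1))
E
```

```text
[ 0.3875 -0.1271  0.1085] 0.0 along -30.8 lat -2.9
[ 0.3865 -0.1276  0.1066] 0.0009 along -31.7 lat -3.5
```

>>> apply_moves(
  moves=[
    [[0,-0.0012,0.005],0],
    [[0,0,0.005],0],
    [[0,0,0.004],0],
    [[0,0,0],0],
  ],
)

```text
time_s: 16.12
tcp_pos: [0.4651, -0.1291, 0.1464]
ee_rot: [[0.996, -0.088, -0.003], [-0.088, -0.996, 0.0], [-0.003, 0.0, -1.0]]
wrist_force: [0.3, 0.0, -3.0]
gripper_width: 0.158
gripper_force: 37.6
```

>>> apply_moves(
  moves=[
    [[0,0,0.002],0],
    [[0,0,0.002],0],
    [[0,0,0],0],
    [[0,0,0],0],
  ],
)

```text
time_s: 16.45
tcp_pos: [0.4661, -0.1291, 0.1437]
ee_rot: [[0.996, -0.088, -0.0], [-0.088, -0.996, -0.0], [-0.0, 0.0, -1.0]]
wrist_force: [0.3, -0.5, -1.5]
gripper_width: 0.154
gripper_force: 37.6
```

```bash
python3 go.py; python3 - <<'E'
from h import *
q=imaging.capture("top");p=imaging.capture("side")
N=np.array([.4184,-.1270]);a=np.radians(-5.2);e=np.array([np.cos(a),np.sin(a)]);l=np.array([-e[1],e[0]])
for t in("strap_rim","strap_eye"):
    A=at(q,t);B=at(p,t)
    if A and B:
        X,er=tri([(q,A[0][0]),(p,B[0][0])]);print(t,np.round(X,4),round(er,4),"along",round(1e3*(X[:2]-N)@e,1),"lat",round(1e3*(X[:2]-N)@l,1))
E
```

```text
t 16.45 p [ 0.4661 -0.1291  0.1437] yaw -5.04 tilt [-0.  0. -1.] F [ 0.3 -0.5 -1.5] M [-0.02 -0.06 -0.04] w 0.154 37.58473369292915
strap_rim [ 0.3833 -0.1174  0.0992] 0.0002 along -35.8 lat 6.4
strap_eye [ 0.4016 -0.1264  0.1007] 0.0011 along -16.8 lat -1.0
```

>>> apply_moves(
  moves=[
    [[0.004,0,0],0],
    [[0.004,0,0],0],
    [[0.004,0,0],0],
    [[0,0,0],0],
  ],
)

```text
time_s: 17.08
tcp_pos: [0.4792, -0.1303, 0.1438]
ee_rot: [[0.996, -0.088, 0.001], [-0.088, -0.996, -0.0], [0.001, 0.0, -1.0]]
wrist_force: [-0.0, 0.3, -2.3]
gripper_width: 0.161
gripper_force: 37.6
```

>>> apply_moves(
  moves=[
    [[0.003,0,0],0],
    [[0.003,0,0],0],
    [[0,0,0],0],
  ],
)

```text
time_s: 17.33
tcp_pos: [0.4847, -0.1308, 0.1437]
ee_rot: [[0.996, -0.088, 0.0], [-0.088, -0.996, -0.0], [0.0, 0.0, -1.0]]
wrist_force: [-0.4, -0.7, -1.3]
gripper_width: 0.158
gripper_force: 37.6
```

```bash
python3 go.py
```

```text
t 17.3333 p [ 0.4847 -0.1308  0.1437] yaw -5.03 tilt [ 0.  0. -1.] F [-0.4 -0.7 -1.3] M [-0.06 -0.07 -0.07] w 0.158 37.584689618088305
```

>>> apply_moves(
  moves=[
    [[0.002,0,0],0],
    [[0.002,0,0],0],
    [[0,0,0],0],
  ],
)

```text
time_s: 17.58
tcp_pos: [0.4884, -0.1311, 0.1438]
ee_rot: [[0.996, -0.088, 0.0], [-0.088, -0.996, -0.0], [0.0, 0.0, -1.0]]
wrist_force: [-0.3, -0.0, -2.2]
gripper_width: 0.155
gripper_force: 37.6
```

>>> apply_moves(
  moves=[
    [[0.0015,0,0],0],
    [[0.0015,0,0],0],
    [[0,0,0],0],
  ],
)

```text
time_s: 17.83
tcp_pos: [0.4913, -0.1313, 0.1438]
ee_rot: [[0.996, -0.088, 0.0], [-0.088, -0.996, -0.0], [0.0, 0.0, -1.0]]
wrist_force: [-0.1, 0.2, -2.1]
gripper_width: 0.161
gripper_force: 37.6
```

```bash
python3 go.py; python3 - <<'E'
from h import *
q=imaging.capture("top");p=imaging.capture("side")
cv2.imwrite("pics/hk2.png",np.hstack([cv2.resize(p["frame"][210:285,355:430],(450,450),interpolation=2),cv2.resize(q["frame"][285:345,320:366],(345,450),interpolation=2)]))
E
```

```text
t 17.8333 p [ 0.4913 -0.1313  0.1438] yaw -5.03 tilt [ 0.  0. -1.] F [-0.1  0.2 -2.1] M [-0.07 -0.01  0.01] w 0.161 37.58471282199025
```

View pics/hk2.png

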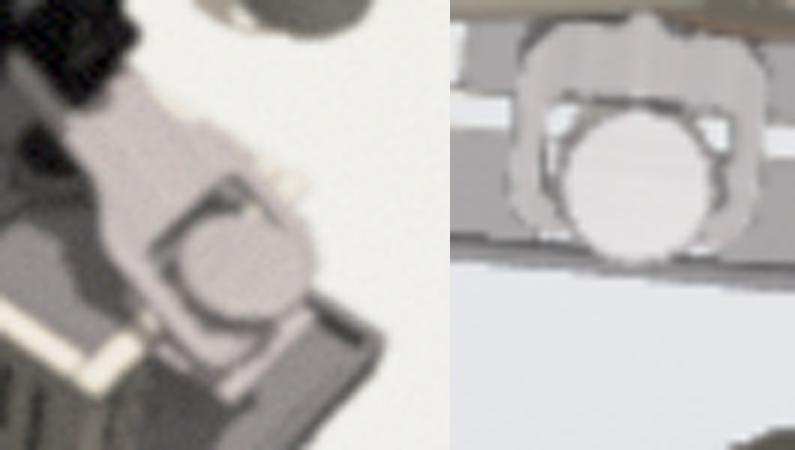

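>>> apply_moves(
  moves=[
    [[0.001,0,0],0],
    [[0.001,0,0],0],
    [[0,0,0],0],
  ],
)

```text
time_s: 18.18
tcp_pos: [0.4922, -0.1315, 0.1434]
ee_rot: [[0.996, -0.088, -0.002], [-0.088, -0.996, 0.0], [-0.002, 0.0, -1.0]]
wrist_force: [-1.3, 0.2, -1.2]
gripper_width: 0.156
gripper_force: 37.6
```

>>> apply_moves(
  moves=[
    [[0.001,0,0],0],
    [[0.001,0,0],0],
    [[0,0,0],0],
  ],
)

```text
time_s: 18.43
tcp_pos: [0.4933, -0.1316, 0.1429]
ee_rot: [[0.996, -0.088, -0.004], [-0.088, -0.996, 0.0], [-0.004, -0.0, -1.0]]
wrist_force: [-4.5, 0.7, -2.1]
gripper_width: 0.16
gripper_force: 37.2
```

```bash
python3 go.py
```

```text
t 18.4333 p [ 0.4933 -0.1316  0.1429] yaw -5.07 tilt [-0.004 -0.    -1.   ] F [-4.5  0.7 -2.1] M [ 0.24  1.42 -0.01] w 0.16 37.21449522301555
```

>>> apply_moves(
  moves=[
    [[0.002,0,0.003],0],
    [[0.002,0,0.003],0],
    [[0.002,0,0.002],0],
    [[0,0,0],0],
  ],
)

```text
time_s: 18.77
tcp_pos: [0.4999, -0.1322, 0.1347]
ee_rot: [[0.996, -0.088, -0.004], [-0.088, -0.996, 0.0], [-0.004, 0.0, -1.0]]
wrist_force: [-5.0, 0.2, -1.5]
gripper_width: 0.159
gripper_force: 32.4
```

```bash
python3 go.py
```

```text
t 18.7667 p [ 0.4999 -0.1322  0.1347] yaw -5.06 tilt [-0.004  0.    -1.   ] F [-5.   0.2 -1.5] M [ 0.26  1.94 -0.03] w 0.159 32.41812371648848
```

>>> apply_moves(
  moves=[
    [[0.002,0,0.003],0],
    [[0.002,0,0.003],0],
    [[0.002,0,0.003],0],
    [[0,0,0],0],
  ],
)

```text
time_s: 19.1
tcp_pos: [0.5062, -0.1327, 0.1259]
ee_rot: [[0.996, -0.088, -0.003], [-0.088, -0.996, 0.0], [-0.003, 0.0, -1.0]]
wrist_force: [-5.3, 0.1, -0.9]
gripper_width: 0.158
gripper_force: 30.6
```

```bash
python3 go.py
```

```text
t 19.1 p [ 0.5062 -0.1327  0.1259] yaw -5.05 tilt [-0.003  0.    -1.   ] F [-5.3  0.1 -0.9] M [ 0.3   1.8  -0.05] w 0.158 30.564545763772912
```

>>> apply_moves(
  moves=[
    [[0.0015,0,0.003],0],
    [[0.0015,0,0.003],0],
    [[0.001,0,0.003],0],
    [[0.001,0,0.0025],0],
    [[0,0,0],0],
  ],
)

```text
time_s: 19.52
tcp_pos: [0.5121, -0.1332, 0.115]
ee_rot: [[0.996, -0.088, 0.0], [-0.088, -0.996, -0.0], [0.0, 0.0, -1.0]]
wrist_force: [-3.9, 0.1, -2.1]
gripper_width: 0.16
gripper_force: 30.0
```

```bash
python3 go.py; python3 tilt.py
```

```text
t 19.5167 p [ 0.5121 -0.1332  0.115 ] yaw -5.03 tilt [ 0.  0. -1.] F [-3.9  0.1 -2.1] M [ 0.16  1.43 -0.06] w 0.16 29.99960107728839
side strap_rim 0.62 along -103.3 z 98.3 len 109.2 exp 101.8 tilt 0.103
side strap_eye 0.97 along -77.1 z 92.0 len 87.7 exp 81.0 tilt 0.209
side strap_grip 0.9 along -19.1 z 142.8 len 21.2 exp 1.3 tilt 
top strap_rim 0.72 along -25.7 z 63.0 len 75.2 exp 101.8 tilt 0.995
top strap_seat 0.64 along -68.6 z 797.6 len 667.4 exp 68.3 tilt 2.016
top strap_eye 0.7 along -120.3 z 1136.2 len 1009.7 exp 81.0 tilt -1.738
top strap_grip 0.6 along -40.4 z 795.5 len 663.1 exp 1.3 tilt
```

>>> apply_moves(
  moves=[
    [[0.001,0,0.0025],0],
    [[0.001,0,0.0025],0],
    [[0.0005,0,0.0025],0],
    [[0,0,0],0],
  ],
)

```text
time_s: 20.35
tcp_pos: [0.5148, -0.1334, 0.1077]
ee_rot: [[0.996, -0.087, 0.001], [-0.087, -0.996, -0.0], [0.001, 0.0, -1.0]]
wrist_force: [-4.4, -0.4, 2.0]
gripper_width: 0.159
gripper_force: 30.0
```

```bash
python3 go.py; python3 tilt.py | grep side
```

```text
t 20.35 p [ 0.5148 -0.1334  0.1077] yaw -5.02 tilt [ 0.001  0.    -1.   ] F [-4.4 -0.4  2. ] M [ 0.1   1.42 -0.01] w 0.159 29.999689757823944
side strap_rim 0.94 along -110.4 z 96.6 len 114.3 exp 101.8 tilt 0.037
side strap_eye 0.91 along -79.3 z 98.3 len 84.2 exp 81.0 tilt 0.054
side strap_grip 0.92 along -15.4 z 128.7 len 15.5 exp 1.3 tilt
```

>>> apply_moves(
  moves=[
    [[0.0005,0,0.002],0],
    [[0,0,0.0015],0],
    [[0,0,0],0],
  ],
)

```text
time_s: 21.1
tcp_pos: [0.5148, -0.1334, 0.1041]
ee_rot: [[0.996, -0.088, -0.0], [-0.088, -0.996, -0.0], [-0.0, 0.0, -1.0]]
wrist_force: [-3.0, 1.0, 2.4]
gripper_width: 0.158
gripper_force: 30.0
```

```bash
python3 go.py; python3 - <<'E'
from h import *
p=imaging.capture("side");q=imaging.capture("top")
for c,n in((q,"t"),(p,"s")):
    for t in("strap_rim","strap_eye","strap_seat","strap_grip","far_slot","press_lid"):
        print(n,t,[(np.round(i[0],1).tolist(),round(i[1],2)) for i in at(c,t)])
E
```

```text
t 21.1 p [ 0.5148 -0.1334  0.1041] yaw -5.03 tilt [-0.  0. -1.] F [-3.   1.   2.4] M [0.03 1.49 0.03] w 0.158 29.999761562794447
t strap_rim [([341.8, 312.3], 0.73)]
t strap_eye [([341.9, 298.6], 0.75)]
t strap_seat []
t strap_grip [([343.5, 300.1], 0.2)]
t far_slot []Traceback (most recent call last):
  File "<stdin>", line 5, in <module>
  File "h.py", line 19, in at
    q=models.place_of(p,t)
ValueError: it knows: far_slot, flask, jar_kraft, press, rice_cup, strap, strap_eye, strap_grip, strap_rim, strap_seat, stud_near, table_mug, teaspoon
```

>>> apply_moves(
  moves=[
    [[0,0,0.001],0],
    [[0,0,0.001],0],
    [[-0.001,0,0],0],
    [[-0.001,0,0],0],
    [[0,0,0],0],
  ],
)

```text
time_s: 21.87
tcp_pos: [0.5146, -0.1333, 0.1029]
ee_rot: [[0.996, -0.087, 0.004], [-0.087, -0.996, -0.0], [0.004, 0.0, -1.0]]
wrist_force: [-0.8, -0.9, 2.3]
gripper_width: 0.157
gripper_force: 30.0
```

```bash
python3 go.py
```

```text
t 21.8667 p [ 0.5146 -0.1333  0.1029] yaw -5.0 tilt [ 0.004  0.    -1.   ] F [-0.8 -0.9  2.3] M [-0.28  0.36 -0.  ] w 0.157 30.000322968699038
```

>>> apply_moves(
  moves=[
    [[-0.0015,0,0],0],
    [[-0.0015,0,0],0],
    [[0,0,0],0],
  ],
)

```text
time_s: 22.12
tcp_pos: [0.5117, -0.1328, 0.1031]
ee_rot: [[0.996, -0.087, 0.005], [-0.087, -0.996, -0.0], [0.004, -0.0, -1.0]]
wrist_force: [1.2, 0.3, 2.6]
gripper_width: 0.158
gripper_force: 30.0
```

```bash
python3 go.py
```

```text
t 22.1167 p [ 0.5117 -0.1328  0.1031] yaw -5.01 tilt [ 0.004 -0.    -1.   ] F [1.2 0.3 2.6] M [-0.08 -0.46 -0.02] w 0.158 29.99969304073602
```

>>> apply_moves(
  moves=[
    [[-0.0015,0,0],0],
    [[-0.0015,0,0],0],
    [[0,0,0],0],
  ],
)

```text
time_s: 22.37
tcp_pos: [0.507, -0.1326, 0.1024]
ee_rot: [[0.996, -0.088, 0.001], [-0.088, -0.996, 0.0], [0.001, -0.0, -1.0]]
wrist_force: [2.1, -0.2, 3.0]
gripper_width: 0.16
gripper_force: 30.0
```

```bash
python3 go.py;  python3 tilt.py | grep side
```

```text
t 22.3667 p [ 0.507  -0.1326  0.1024] yaw -5.04 tilt [ 0.001 -0.    -1.   ] F [ 2.1 -0.2  3. ] M [ 0.02 -0.44 -0.  ] w 0.16 29.9997007381171
side strap_rim 0.73 along -110.3 z 84.0 len 116.4 exp 101.8 tilt 0.097
side strap_eye 0.8 along -82.9 z 92.7 len 87.6 exp 81.0 tilt 0.044
side strap_grip 0.58 along -8.1 z 123.9 len 8.6 exp 1.3 tilt
```

>>> apply_moves(
  moves=[
    [[-0.001,0,0],0],
    [[0,0,0.0015],0],
    [[0,0,0.0015],0],
    [[0,0,0],0],
  ],
)

```text
time_s: 23.2
tcp_pos: [0.5062, -0.1327, 0.0995]
ee_rot: [[0.996, -0.087, 0.0], [-0.087, -0.996, -0.0], [0.0, 0.0, -1.0]]
wrist_force: [1.9, 0.9, 5.7]
gripper_width: 0.155
gripper_force: 30.0
```

```bash
python3 go.py
```

```text
t 23.2 p [ 0.5062 -0.1327  0.0995] yaw -5.02 tilt [ 0.  0. -1.] F [1.9 0.9 5.7] M [ 0.24 -0.25 -0.03] w 0.155 30.000042272731662
```

>>> apply_moves(
  moves=[
    [[-0.0015,0,0],0],
    [[0,0,0.0015],0],
    [[0,0,0.0015],0],
    [[0,0,0],0],
  ],
)

```text
time_s: 23.53
tcp_pos: [0.506, -0.1327, 0.0972]
ee_rot: [[0.996, -0.087, 0.003], [-0.087, -0.996, -0.001], [0.003, 0.001, -1.0]]
wrist_force: [3.2, -0.0, 7.2]
gripper_width: 0.156
gripper_force: 30.0
```

```bash
python3 go.py; python3 tilt.py | grep side
```

```text
t 23.5333 p [ 0.506  -0.1327  0.0972] yaw -4.98 tilt [ 0.003  0.001 -1.   ] F [ 3.2 -0.   7.2] M [ 0.03 -0.6  -0.03] w 0.156 29.999789488501847
side strap_rim 0.56 along -106.1 z 84.0 len 110.8 exp 101.8 tilt 0.065
side strap_eye 0.87 along -84.2 z 87.2 len 88.9 exp 81.0 tilt 0.042
side strap_grip 0.84 along -16.1 z 128.6 len 20.5 exp 1.3 tilt
```

>>> apply_moves(
  moves=[
    [[-0.001,0,0],0],
    [[0,0,0],0],
    [[0,0,0],0],
  ],
)

```text
time_s: 24.28
tcp_pos: [0.5051, -0.1327, 0.0973]
ee_rot: [[0.996, -0.087, 0.004], [-0.087, -0.996, -0.001], [0.004, 0.0, -1.0]]
wrist_force: [2.9, -0.0, 5.6]
gripper_width: 0.155
gripper_force: 30.0
```

```bash
python3 go.py; python3 - <<'E'
from h import *
p=imaging.capture("side");q=imaging.capture("top")
for c,n in((q,"t"),(p,"s")):
    for t in("strap_rim","strap_eye","strap_seat","strap_grip","far_slot"):
        print(n,t,[(np.round(i[0],1).tolist(),round(i[1],2)) for i in at(c,t)])
    o=models.cut_out(c,"strap")
    for k in o[:1]: print(np.round(np.array(k["extent"])*[640,480,640,480],1),k["confidence"])
E
```

```text
t 24.2833 p [ 0.5051 -0.1327  0.0973] yaw -4.98 tilt [ 0.004  0.    -1.   ] F [ 2.9 -0.   5.6] M [-0.01 -0.73  0.06] w 0.155 29.999776538461447
t strap_rim [([341.0, 316.3], 0.97)]
t strap_eye [([345.8, 305.8], 0.93)]
t strap_seat []
t strap_grip []
t far_slot []
[324.  279.4  39.   45.6] 0.96
s strap_rim [([405.1, 264.9], 0.56)]
s strap_eye [([391.4, 256.2], 0.88), ([361.3, 268.0], 0.67), ([208.2, 277.2], 0.51)]
s strap_seat []
s strap_grip [([362.5, 223.5], 0.89)]
s far_slot [([335.3, 216.2], 0.73)]
[349.9 224.5  58.1  53.9] 0.77
```

>>> apply_moves(
  moves=[
    [[0,0,0.001],0],
    [[0,0,0.001],0],
    [[0,0,0],0],
  ],
)

```text
time_s: 25.23
tcp_pos: [0.5056, -0.1327, 0.0956]
ee_rot: [[0.996, -0.087, 0.005], [-0.087, -0.996, -0.001], [0.005, 0.001, -1.0]]
wrist_force: [4.3, -0.1, 7.0]
gripper_width: 0.157
gripper_force: 30.0
```

```bash
python3 go.py; python3 - <<'E'
from h import *
p=imaging.capture("side")
g=cv2.cvtColor(p["frame"],6)
cv2.imwrite("pics/side_far.png",cv2.resize(p["frame"][195:285,310:420],(733,600),interpolation=2))
o=models.cut_out(p,"strap")[0]["region"]
for y in range(205,262,3): print(y,"".join("#" if o[y,x] else ("." if g[y,x]>140 else ",") for x in range(315,412)))
E
```

```text
t 25.2333 p [ 0.5056 -0.1327  0.0956] yaw -4.97 tilt [ 0.005  0.001 -1.   ] F [ 4.3 -0.1  7. ] M [-0.02 -0.7   0.04] w 0.157 29.999854085035622
205 ,,,,,,,,,,,,,,,,,,,,,,,,,,,,,,,,,,,,,,,,,,,,,,,,,,,,,,,,,,,,,..,,,,,,,.........,,,,,,,,,,,,,,,,,,
208 ,,,,,,,,,,,,,,,,,,,,,,,,,,,,,,,,,,,,,,,,,,,,,,,,,,,,,,,,,,,...................,,,,,,,,,,,,,,,,,,,
211 ,,,,,,,,,,,,,,,,,,,,,,,,,,,,,,,,,,,,,,,,,,,,,,,,,,,,,,,,,,.......................,,,,,,,,,,,,,,,,
214 ,,,,,,,,,,,,,,,,,,,,,,,,,,,,,,,,,,,,,,,,,,,,,,,,,,,,,,,,,,..........................,,,,,,,,,,,,,
217 ,,,,,,,,,,,,,,,,,,,,,,,,,,,,,,,,,,,,,,,,,,,,,,,,,,,,,,,..........................................
220 ,,,,,,,,,,,,,,,,,,,,,,,,,,,,,,,,,,,,,,,,,,,,,,,,,,,,,,,..........................................
223 ,,,,,,,,,,,,,,,,,,,,,,,,,,,,,,,,,,,,,,,,,,,,,,######,,,,,,,,.....................................
226 ....,,,,,,,,,,,,,,,,,,,,,,,,,,,,,,,,,,,,,,,,###########,,,,,,....................................
229 .....,,,,,,,,,,,,,,,,,,,,,,,,,,,,,,,,,,,,,,############,,,,,,,,,,,...............................
232 .........,,,,,,,,,,,,,,,,,,,,,,,,,
[... 281 characters left out ...]
,,,,,,,,,,,,,,,,,,,,,,,,,,,,,,#######################################.,,,,..............
244 ,,,,,,,,,,,,..,.,,,,,,,,,,,,,,,,,,,,,,,,,,,,######################################...............
247 ,,,,,,,,,,,,,,,,,.,.,,,,,,,,,,,,,,,,,,,,,,,,,,,,############################.....................
250 ,,,,,,,,,,,,,,,,,,,,,......,,,,,,,,,,,,,,,,,,,,,,,,,###################..........................
253 ,,,,,,,,,,,,,,,,,,,,,,,,,,......,,,,,,,,,,....,,,,,,,,,###############.....................####..
256 ,,,,,,,,,,,,,,,,,,,,,,,,,,,........................,,,,,##############......................#####
259 ,,,,,,,,,,,,,,,,,,,,,,,,,,,,,,,.....................,,,,############,,,,,.................#######
```

>>> apply_moves(
  moves=[
    [[0,0,0.001],0],
    [[0,0,0.001],0],
    [[0,0,0],0],
  ],
)

```text
time_s: 25.58
tcp_pos: [0.5061, -0.1327, 0.0938]
ee_rot: [[0.996, -0.086, 0.006], [-0.086, -0.996, -0.001], [0.006, 0.001, -1.0]]
wrist_force: [3.7, -0.3, 7.7]
gripper_width: 0.157
gripper_force: 30.0
```

```bash
python3 go.py
```

```text
t 25.5833 p [ 0.5061 -0.1327  0.0938] yaw -4.95 tilt [ 0.006  0.001 -1.   ] F [ 3.7 -0.3  7.7] M [-0.05 -0.91  0.01] w 0.157 29.99986656010151
```

View pics/side_far.png

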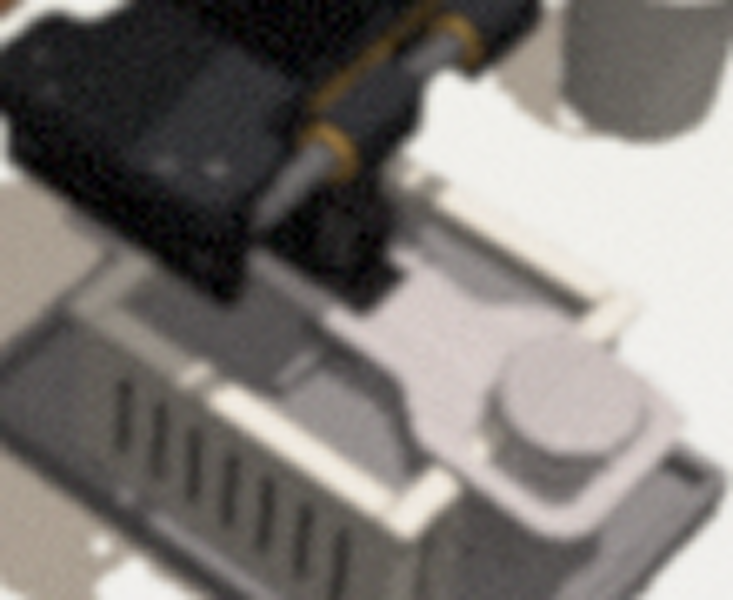

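>>> apply_moves(
  moves=[
    [[-0.0015,0,0],0],
    [[-0.0015,0,0],0],
    [[0,0,0],0],
  ],
)

```text
time_s: 25.83
tcp_pos: [0.5038, -0.1325, 0.094]
ee_rot: [[0.996, -0.086, 0.008], [-0.086, -0.996, -0.001], [0.008, 0.0, -1.0]]
wrist_force: [4.5, -1.2, 5.3]
gripper_width: 0.158
gripper_force: 30.0
```

```bash
python3 go.py
```

```text
t 25.8333 p [ 0.5038 -0.1325  0.094 ] yaw -4.95 tilt [ 0.008  0.    -1.   ] F [ 4.5 -1.2  5.3] M [-0.24 -1.33 -0.03] w 0.158 29.99996904283762
```

>>> apply_moves(
  moves=[
    [[-0.001,0,0],0],
    [[-0.001,0,0],0],
    [[0,0,0],0],
  ],
)

```text
time_s: 26.08
tcp_pos: [0.503, -0.1324, 0.0942]
ee_rot: [[0.996, -0.086, 0.01], [-0.086, -0.996, -0.001], [0.01, 0.0, -1.0]]
wrist_force: [7.4, -2.0, 5.0]
gripper_width: 0.157
gripper_force: 30.0
```

```bash
python3 go.py
```

```text
t 26.0833 p [ 0.503  -0.1324  0.0942] yaw -4.95 tilt [ 0.01  0.   -1.  ] F [ 7.4 -2.   5. ] M [-0.57 -1.98 -0.03] w 0.157 30.001862891949713
```

>>> apply_moves(
  moves=[
    [[0.0015,0,0],0],
    [[0.0005,0,0],0],
    [[0,0,0],0],
  ],
)

```text
time_s: 26.33
tcp_pos: [0.5032, -0.1325, 0.0938]
ee_rot: [[0.996, -0.087, 0.006], [-0.087, -0.996, -0.001], [0.006, 0.001, -1.0]]
wrist_force: [4.0, -0.2, 6.9]
gripper_width: 0.157
gripper_force: 30.0
```

>>> apply_moves(
  hand=0.022,
  moves=[
    [[0,0,0.0005],0],
    [[0,0,0.0005],0],
    [[0,0,0],0],
  ],
)

```text
time_s: 26.58
tcp_pos: [0.5003, -0.1322, 0.0911]
ee_rot: [[0.996, -0.088, -0.0], [-0.088, -0.996, -0.0], [-0.0, 0.0, -1.0]]
wrist_force: [0.6, 0.1, 3.8]
gripper_width: 0.238
gripper_force: 2.1
```

```bash
python3 go.py
```

```text
t 26.5833 p [ 0.5003 -0.1322  0.0911] yaw -5.03 tilt [-0.  0. -1.] F [0.6 0.1 3.8] M [-0.07 -0.42 -0.04] w 0.238 2.05993864685297
```

>>> apply_moves(
  moves=[
    [[0,0,0.001],0],
    [[0,0,0],0],
  ],
)

```text
time_s: 26.75
tcp_pos: [0.5001, -0.1322, 0.09]
ee_rot: [[0.996, -0.088, -0.001], [-0.088, -0.996, -0.0], [-0.001, 0.0, -1.0]]
wrist_force: [-0.5, -1.1, 3.9]
gripper_width: 0.246
gripper_force: 4.3
```

>>> apply_moves(
  hand=0.0,
  moves=[
    [[0,0,0],0],
    [[0,0,0],0],
    [[0,0,0],0],
    [[0,0,0],0],
  ],
)

```text
time_s: 27.08
tcp_pos: [0.5, -0.1322, 0.0901]
ee_rot: [[0.996, -0.088, -0.001], [-0.088, -0.996, -0.0], [-0.001, 0.0, -1.0]]
wrist_force: [0.9, -0.4, 4.8]
gripper_width: 0.239
gripper_force: 30.0
```

>>> apply_moves(
  moves=[
    [[-0.0015,0,0],0],
    [[-0.0015,0,0],0],
    [[0,0,0],0],
  ],
)

```text
time_s: 27.33
tcp_pos: [0.4983, -0.1318, 0.0907]
ee_rot: [[0.996, -0.088, 0.002], [-0.088, -0.996, -0.0], [0.002, -0.0, -1.0]]
wrist_force: [2.9, -0.7, 3.6]
gripper_width: 0.243
gripper_force: 30.0
```

```bash
python3 go.py
```

```text
t 27.3333 p [ 0.4983 -0.1318  0.0907] yaw -5.02 tilt [ 0.002 -0.    -1.   ] F [ 2.9 -0.7  3.6] M [-0.27 -0.98  0.01] w 0.243 30.000134110450745
```

>>> apply_moves(
  moves=[
    [[-0.0015,0,0],0],
    [[-0.0015,0,0],0],
    [[0,0,0],0],
  ],
)

```text
time_s: 27.58
tcp_pos: [0.4944, -0.1315, 0.0904]
ee_rot: [[0.996, -0.088, 0.0], [-0.088, -0.996, 0.0], [0.0, -0.0, -1.0]]
wrist_force: [2.8, -0.6, 4.0]
gripper_width: 0.238
gripper_force: 30.0
```

```bash
python3 go.py; python3 - <<'E'
from h import *
q=imaging.capture("top");p=imaging.capture("side")
for c in(q,p):
    o=models.cut_out(c,"strap")[0];ys,xs=np.nonzero(o["region"]);print(xs.min(),xs.max(),ys.min(),ys.max(),[(np.round(i[0],1).tolist(),round(i[1],2)) for t in("strap_eye","strap_rim") for i in at(c,t)[:1]])
E
```

```text
t 27.5833 p [ 0.4944 -0.1315  0.0904] yaw -5.03 tilt [ 0. -0. -1.] F [ 2.8 -0.6  4. ] M [ 0.03 -0.9  -0.01] w 0.238 30.000052750110626
328 360 286 327 [([342.7, 313.3], 0.7), ([342.0, 321.9], 0.71)]
360 416 230 275 [([394.2, 258.3], 0.95), ([409.3, 262.1], 0.61)]
```

```bash
cat > endpos.py <<'E'
from h import *
q=imaging.capture("top")
N=np.array([.4184,-.1270]);a=np.radians(-5.2);e=np.array([np.cos(a),np.sin(a)]);l=np.array([-e[1],e[0]])
o=models.cut_out(q,"strap")[0]["region"]
g=cv2.cvtColor(q["frame"],6).astype(float)
A=[]
for x in range(335,354):
    y=np.nonzero(o[:,x])[0].max(); X=onz(q,(x,y+.5),.091);A.append(1e3*(X[:2]-N)@e)
print("outer end along",np.round(np.median(A),1),np.round(A,0))
L=[];W=[]
for y in range(308,320):
    k=np.nonzero(o[y])[0]; X1=onz(q,(k.min()-.5,y),.091);X2=onz(q,(k.max()+.5,y),.091);L.append([1e3*(X[:2]-N)@l for X in(X1,X2)])
print("lat",np.round(np.median(L,0),1))
c=345
print([int(v) for v in g[305:340,345]])
E
python3 endpos.py
```

```text
outer end along -33.4 [-34. -34. -34. -33. -33. -33. -33. -33. -33. -34. -34. -34. -34. -33.
 -33. -33. -33. -35. -34.]
lat [ 32.  -29.9]
[222, 222, 221, 223, 224, 224, 225, 225, 225, 226, 226, 225, 225, 224, 201, 160, 153, 214, 227, 229, 229, 229, 229, 229, 229, 229, 229, 229, 229, 229, 229, 229, 229, 229, 229]
```

>>> apply_moves(
  moves=[
    [[-0.001,0,0],0],
    [[-0.0005,0,0],0],
    [[0,0,0],0],
  ],
)

```text
time_s: 28.33
tcp_pos: [0.4941, -0.1315, 0.0906]
ee_rot: [[0.996, -0.087, 0.003], [-0.087, -0.996, -0.0], [0.003, -0.0, -1.0]]
wrist_force: [5.4, -0.1, 2.3]
gripper_width: 0.241
gripper_force: 30.0
```

```bash
python3 go.py; python3 endpos.py
```

```text
t 28.3333 p [ 0.4941 -0.1315  0.0906] yaw -5.02 tilt [ 0.003 -0.    -1.   ] F [ 5.4 -0.1  2.3] M [-0.02 -1.56  0.  ] w 0.241 29.999921321868896
outer end along -33.8 [-34. -34. -34. -33. -35. -35. -35. -35. -34. -34. -34. -34. -34. -33.
 -33. -33. -33. -33. -33.]
lat [ 31.5 -28.5]
[222, 223, 221, 223, 224, 224, 224, 224, 224, 226, 225, 226, 225, 224, 201, 160, 156, 219, 218, 227, 229, 229, 227, 212, 226, 229, 230, 229, 229, 229, 229, 229, 229, 229, 229]
```

>>> apply_moves(
  moves=[
    [[0.0008,0,0],0],
    [[0,0,0],0],
  ],
)

```text
time_s: 28.6
tcp_pos: [0.4941, -0.1315, 0.0903]
ee_rot: [[0.996, -0.088, 0.0], [-0.088, -0.996, 0.0], [0.0, -0.0, -1.0]]
wrist_force: [4.3, 0.4, 2.7]
gripper_width: 0.238
gripper_force: 30.0
```

>>> apply_moves(
  hand=0.04,
  moves=[
    [[0,0,0],0],
    [[0,0,0],0],
    [[0,0,0],0],
    [[0,0,-0.002],0],
    [[0,0,-0.004],0],
  ],
)

```text
time_s: 29.02
tcp_pos: [0.4911, -0.1316, 0.0949]
ee_rot: [[0.996, -0.089, -0.006], [-0.089, -0.996, 0.001], [-0.006, -0.0, -1.0]]
wrist_force: [-0.1, 0.1, -0.6]
gripper_width: 0.442
gripper_force: 0.0
```

>>> apply_moves(
  moves=[
    [[0,0,-0.01],0],
    [[0,0,-0.03],0],
    [[0,0,-0.04],0],
    [[0,0,-0.04],0],
    [[0,0,0],0],
  ],
)

```text
time_s: 29.43
tcp_pos: [0.4978, -0.1323, 0.225]
ee_rot: [[0.996, -0.086, 0.015], [-0.086, -0.996, -0.002], [0.015, 0.001, -1.0]]
wrist_force: [1.4, 0.4, 1.5]
gripper_width: 0.46
gripper_force: 0.0
```

```bash
python3 go.py; python3 endpos.py
```

```text
t 29.4333 p [ 0.4978 -0.1323  0.225 ] yaw -4.95 tilt [ 0.015  0.001 -1.   ] F [1.4 0.4 1.5] M [ 0.01 -0.13  0.03] w 0.46 0.0
outer end along -34.3 [-34. -34. -34. -33. -35. -35. -35. -35. -34. -34. -34. -34. -34. -33.
 -35. -35. -35. -35. -34.]
lat [ 31.7 -30.4]
[222, 223, 222, 224, 225, 224, 226, 225, 225, 227, 226, 227, 227, 224, 203, 161, 157, 220, 219, 228, 230, 230, 228, 213, 227, 230, 230, 230, 230, 230, 230, 230, 230, 230, 230]
```

>>> apply_moves(
  moves=[
    [[0,-0.02,-0.02],0],
    [[0,-0.04,0],0],
    [[0,-0.04,0],0],
    [[0,-0.04,0],0],
    [[0,-0.04,0],0],
  ],
)

```text
time_s: 29.95
tcp_pos: [0.508, 0.049, 0.2348]
ee_rot: [[0.996, -0.089, -0.004], [-0.089, -0.996, -0.001], [-0.004, 0.001, -1.0]]
wrist_force: [0.1, -0.9, 0.4]
gripper_width: 0.459
gripper_force: 0.0
```

>>> apply_moves(
  moves=[
    [[0,-0.03,0],0],
    [[0,-0.03,0],0],
    [[0,0,0],0],
    [[0,0,0],0],
  ],
)

```text
time_s: 30.28
tcp_pos: [0.5136, 0.1085, 0.2344]
ee_rot: [[0.996, -0.085, -0.004], [-0.085, -0.996, -0.002], [-0.004, 0.002, -1.0]]
wrist_force: [-0.2, -0.6, 0.0]
gripper_width: 0.463
gripper_force: 0.0
```

```bash
python3 go.py; python3 endpos.py; python3 - <<'E'
from h import *
p=imaging.capture("side");q=imaging.capture("top")
N=np.array([.4184,-.1270]);a=np.radians(-5.2);e=np.array([np.cos(a),np.sin(a)]);l=np.array([-e[1],e[0]])
for t in("strap_eye","strap_seat","strap_grip","strap_rim","far_slot","stud_near"):
    A=at(q,t);B=at(p,t)
    print(t,[(np.round(x[0][0],1).tolist(),round(x[0][1],2)) for x in(A,B) if x])
    if A and B:
        X,er=tri([(q,A[0][0]),(p,B[0][0])]);print("  ",np.round(X,4),round(er,4),"along",round(1e3*(X[:2]-N)@e,1),"lat",round(1e3*(X[:2]-N)@l,1))
o=models.cut_out(q,"strap")[0]["region"];g=cv2.cvtColor(q["frame"],6)
for y in range(218,248): print(y,"".join("#" if o[y,x] else "." for x in range(335,368)),g[y,340:362].tolist())
E
```

```text
t 30.2833 p [0.5136 0.1085 0.2344] yaw -4.9 tilt [-0.004  0.002 -1.   ] F [-0.2 -0.6  0. ] M [-0.05 -0.08  0.04] w 0.463 0.0
outer end along -34.5 [-34. -34. -34. -35. -35. -35. -35. -35. -34. -34. -34. -34. -34. -35.
 -35. -35. -35. -35. -34.]
lat [ 32.7 -30.4]
[223, 224, 222, 225, 226, 225, 226, 225, 226, 227, 227, 227, 228, 225, 202, 162, 157, 221, 219, 228, 230, 231, 228, 214, 227, 231, 230, 231, 231, 230, 231, 231, 230, 230, 231]
strap_eye [([343.4, 312.8], 0.73), ([397.5, 256.3], 0.63)]
   [ 0.4119 -0.1248  0.0964] 0.0008 along -6.6 lat 1.6
strap_seat [([348.0, 234.7], 0.98), ([336.3, 218.3], 0.84)]
   [ 0.5555 -0.1361  0.0931] 0.0034 along 137.3 lat 3.4
strap_grip [([346.9, 268.1], 0.84), ([362.5, 226.4], 0.67)]
   [ 0.4925 -0.1312  0.1156] 0.0007 along 74.1 lat 2.6
strap_rim [([343.4, 323.3], 0.87), ([410.5, 265.6], 0.66)]
   [ 0.3893 -0.1265  0.0869] 0.0026 along -29.1 lat -2.1
far_slot [([350.4, 234.7], 0.79), ([334.4, 216.3], 0.58)]
   [ 0.5584 -0.1393  0.0932] 0.0002 along 140.5 lat 0.4
stud_near [([344.3, 308.5], 0.87), ([390.2, 254.6], 0.54)]
   [ 0.4227 -0.1254  0.0918
[... 3794 characters left out ...]
214, 222, 219, 217, 225, 229, 230, 229, 228, 226, 225, 225, 221, 183, 195, 216, 219, 217, 197, 206, 182]
244 ....########.......#####......... [195, 216, 222, 220, 221, 213, 222, 227, 227, 228, 230, 231, 230, 225, 192, 211, 220, 219, 217, 204, 222, 225]
245 ....##########....######......... [197, 218, 222, 220, 221, 216, 184, 170, 172, 199, 225, 230, 228, 204, 192, 215, 221, 219, 219, 205, 225, 231]
246 ....####################......... [183, 218, 222, 220, 221, 218, 213, 213, 216, 218, 222, 224, 220, 220, 219, 220, 221, 219, 220, 207, 224, 231]
247 ....####################......... [208, 223, 222, 220, 220, 219, 218, 221, 223, 221, 220, 221, 221, 224, 223, 221, 221, 219, 221, 216, 220, 224]
```

```bash
python3 -c "
from station import r
print(r.finish_job())"
```

```text
the job is handed in; nothing more can be done
None
```

The job is handed in. By the last force and camera measurements the strap is locked, level under both heads with the far stud at the end of the keyhole's narrow part. The robot is clear, the clock read 30.3 s, and wrist force stayed under about 13 N at every reading.

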